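# Dip the red-handled brush in the blue cup

## Task

Take the red-handled stipple brush out of its wooden rest, keep hold of it and dip its bristles fully into the blue cup, then lift it out again and stand it back upright in the same rest and let go. Leave the blue cup standing where it is.

Things in the scene. Friction and masses are not known exactly. Their poses are not given: they have to be found in the camera images.
- red_brush_handle (a point): Middle of the red round handle (18 mm across) of the red-handled brush, on its axis, 75 mm above the bristle end and 35 mm below the top: where to grip. The brush is 110 mm long, 50 g, upright in its rest, bristles down; handle from 40 to 110 mm above the bristle end. z axis runs from bristles to handle. A look-alike with a black handle stands in an identical rest.
- red_brush_tip (a point): Centre of the flat bristle end of the red-handled brush, the tip that is dipped. Above it: pale rigid bristles 30 mm across, 25 mm long, then a steel collar 31 mm across, 15 mm long. z axis towards the handle.
- red_rest: The red-handled brush's wooden rest: a loose, heavy (0.5 kg) round brown pot, open on top, 68 mm across, 35 mm high, 6 mm wall (opening 56 mm). Its inner floor, on which the bristles stand, is 8 mm above the table. Origin at the centre of its underside, on the table; z up.
- blue_cup: The blue cup: loose, empty, round, ceramic, 0.25 kg, 50 mm high, 84 mm across at the rim, 67 mm at the foot, 4 mm wall (opening 76 mm at the rim, 59 mm at the floor). Its inner floor is 5 mm above the table. Origin at the centre of its underside, on the table; z up. A white and an ochre cup of the same shape stand near it.

How it is judged (in metres and radians):
On the way, in this order (a step that is already met when the one before it is completed fails the run):
1. the red-handled brush, held by the fingers, has its bristle end inside the blue cup, at least 20 mm below the rim (z of red_brush_tip in the frame of blue_cup below 0.03 m and horizontal distance between red_brush_tip and blue_cup below 0.03 m and angle between red_brush_tip's own z axis and vertical below 0.7 rad and contact force between the fingers and red_brush above 0.3 N), for 0.1 s.
2. the held brush is lifted out of the blue cup, its bristle end above the rim (z of red_brush_tip in the frame of blue_cup above 0.052 m and contact force between the fingers and red_brush above 0.3 N), for 0.1 s.
At the end, for the whole second after the job is handed in: The red-handled brush stands released and still, bristles down on its own rest's floor (tip within 22 mm of the rest's axis, under 16 mm above its underside), within 15 degrees of upright; rest and blue cup upright within 10 degrees, the cup within 30 mm of where it was (horizontal distance between red_brush_tip and red_rest below 0.022 m and z of red_brush_tip in the frame of red_rest below 0.016 m and angle between red_brush_tip's own z axis and vertical below 0.26 rad and angle between each of red_rest, blue_cup's own z axis and vertical below 0.17 rad and linear speed of red_brush below 0.03 m/s and distance of blue_cup from where it was at the start of the episode below 0.03 m); the robot touches nothing.
It fails at once if the blue cup is tipped by more than 30 degrees (angle between blue_cup's own z axis and vertical above 0.52 rad).
It fails at once if the blue cup is pushed more than 50 mm from where it was (distance of blue_cup from where it was at the start of the episode above 0.05 m).
It also fails if it takes over 48 s, if anything falls off the work surface, if the arm or the gripper's body presses on something with over 40 N, if the wrist force passes 120 N, or if a joint passes its speed limit or range.

## Robot

A 6-joint arm with a two-finger parallel gripper is mounted at the origin on the work surface. World frame = base frame: x ahead of the robot, y to its left, z up, the work surface at z = 0. Lengths are in mm, angles in rad, forces in N, time in s.
With the tool pointing down it reaches from about 275 to 825 mm from the base axis. Payload 4.9 kg.
Tool frame: the origin (TCP) lies at the very end of the fingers, on their centre line; the grasp point (between the pads) lies 19 mm behind it; z points along the fingers, y is the direction in which the jaws open and shut (so a half turn about z gives the same grasp; the last joint's range is limited). The gripper opens to 85 mm and grips with 20 to 120 N. Pads are 22 mm wide; open, the fingers measure 114 mm over their backs; the gripper's body (76 mm by 85 mm) begins 54 mm behind the grasp point. The pads swing forward as they close: fully open they stand 13 mm farther back than shut.
Start: joints at [1.2, 0.326, -0.193, 1.052, 0, 1.437], TCP at [129.019, 534.671, 231.281] pointing down, gripper open.
Joint ranges: [-2.65, 2.65], [-0.97, 1.79], [-1.3, 1.35], [-1.93, 2.1], [-1.47, 1.37], [-3.14, 3.14]. Speed limits (rad/s): [2.57, 2.57, 3.14, 3.14, 3.14, 3.14].

## Interface

Orientations are given as [roll, pitch, yaw] about the fixed x, y, z axes, in that order (R = Rz(yaw) Ry(pitch) Rx(roll)).
In Python, from bench import bot, solve_ik, imaging gives the robot as it stands. Calls block until the motion is done:
- bot.move_ptp(position, orientation): joint-space move of the TCP to a pose.
- bot.movel(position, rot=None, max_speed=150, threshold=None): straight line of the TCP; rot=None keeps the orientation; max_speed is the mean speed in mm/s. With threshold (N) it stops when the force on the tool has changed by that much, and returns True; else False.
- bot.move_j(angles): joint-space move.
- bot.grip(opening, effort=None): opening from 0.0 (shut) to 1.0 (fully open); effort is the grip in N (None keeps the last); returns when the fingers have stopped.
- bot.dwell(seconds).
- solve_ik(position, orientation): joint angles nearest the present ones, or None.
- bot.get_state(): the state.
- imaging.capture(name): name is "scene" or "top" or "wrist"; returns the picture (480x640x3 uint8, blue, green, red); there is no depth.
- imaging.camera_model(name): a dict with "K" (3x3 intrinsics, pixels), "position" and "rotation" of the camera in the world. Camera axes: x right, y up, looking along -z (the intrinsics and any distortion apply to the point x, -y, -z); pixel columns grow to the right and rows downward; lengths in mm; the calibration is good to about 2 mm. The wrist camera is an equidistant fisheye: a pixel r from the principal point sees the ray r / f radians off the axis. A picture is of the moment at which its call begins: read the wrist's pose just before it. camera_model takes no time and is no camera call; for the wrist camera it gives the pose at the moment of the call.
A pose or a line that the arm cannot do raises bot.IKError and nothing moves.
- bot.sign_off(): hands the job in, once; it reports no verdict.
The state is a dict: "t": time; "qpos": joint angles; "joint_velocities": joint speeds; "effort": joint torques, N m; "tcp_pos": TCP position; "orientation": TCP orientation; "contact_force": force on the tool from outside, world axes, zero at the start; "wrist_torque": the same for the moment, N m; "opening": opening from 0.0 (shut) to 1.0 (fully open).
Only numpy, scipy, OpenCV 4.12 (cv2) and the standard library are available. Lean on these libraries where they do the work, as an engineer would, in place of code of your own. Each camera call takes 0.05 s, during which the arm holds its last target. There are 200 camera calls.

## Working session

There is one attempt and no reset: what is moved stays moved. The work goes in short steps, each a Python script; the robot and the scene stay as the last script left them, time stands still between calls to the robot, and variables do not carry over. Pictures are saved under pics/ and viewed, about 8 in all and at most 12, crops included, and the job is handed in when it is done.

```bash
mkdir -p pics; ls; python3 - <<'E'
from bench import bot, imaging
import cv2, numpy as np
for n in ("top","scene"):
    cv2.imwrite(f"pics/{n}0.png", imaging.capture(n)); m=imaging.camera_model(n); print(n,m)
s=bot.get_state(); print(s['t'],s['tcp_pos'],s['orientation'],s['opening'])
E
```

```text
pics
top {'K': array([[487.37163102,   0.        , 323.21959146],
       [  0.        , 487.37163102, 238.31471228],
       [  0.        ,   0.        ,   1.        ]]), 'position': array([457.81336774, -10.67674632, 767.01881253]), 'rotation': array([ 0.13841276,  0.02343265, -1.59629216])}
scene {'K': array([[518.67133969,   0.        , 312.93435923],
       [  0.        , 518.67133969, 222.39222561],
       [  0.        ,   0.        ,   1.        ]]), 'position': array([1166.85785196,   29.19266427,  528.80868855]), 'rotation': array([ 0.94499005, -0.00233043,  1.60502913])}
0.1 [128.84605875 534.16608841 230.58318846] [-3.14004587e+00 -1.82193646e-04  2.90476450e+00] 1.0009996452494734
```

View pics/top0.png

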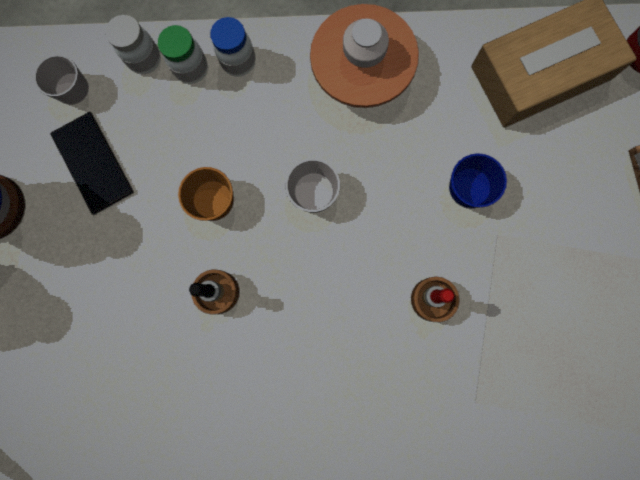

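View pics/scene0.png

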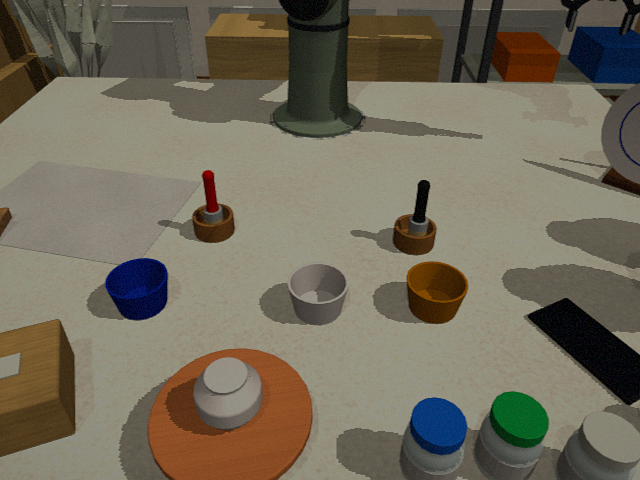

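Top view: blue cup rim is at about (478,181), the red rest at (436,299) and the red handle at (442,296). In the scene view the handle runs from (208,172) to (213,207). No cups or bottles crowd the red brush.

```bash
cat > h.py <<'E'
import numpy as np, cv2
from scipy.spatial.transform import Rotation as R
from bench import bot, solve_ik, imaging
def rays(m,px,fish=False):
    K=m['K']; p=np.atleast_2d(px).astype(float)
    a=(p-K[:2,2])/[K[0,0],K[1,1]]
    if fish:
        r=np.linalg.norm(a,axis=1,keepdims=True); d=np.hstack([a*np.sinc(r/np.pi),np.cos(r)])
    else: d=np.hstack([a,np.ones((len(a),1))])
    return R.from_euler('xyz',m['rotation']).apply(d*[1,-1,-1])
def onplane(m,px,z,fish=False):
    d=rays(m,px,fish); o=np.array(m['position']); return o+d*((z-o[2])/d[:,2:])
def mask(im,c):
    b,g,r=[im[...,i].astype(int) for i in range(3)]
    k=(r>110)&(g<50)&(b<60) if c=='red' else (b>60)&(r<60)&(g<60)&(b>2*r)
    n,l,s,_=cv2.connectedComponentsWithStats(k.astype(np.uint8)); return k,l,s
E
python3 - <<'E'
from h import *
T=cv2.imread('pics/top0.png');S=cv2.imread('pics/scene0.png')
mt,ms=imaging.camera_model('top'),imaging.camera_model('scene')
for n,im in(('T',T),('S',S)):
  for c in('red','blue'):
    k,l,s=mask(im,c)
    for i in range(1,len(s)):
        if s[i,4]>60: print(n,c,s[i])
print('cup rim c',onplane(mt,[478,181],50), 'rest c',onplane(mt,[436,299],35))
print('scene cup rim',onplane(ms,[138,274],50),'rest',onplane(ms,[214,214],35))
k,l,s=mask(T,'red'); ys,xs=np.where(k[280:312,425:465]); xs+=425;ys+=280
print('T handle',xs.min(),xs.max(),ys.min(),ys.max())
def tri(a,b):
    o=[np.array(mt['position']),np.array(ms['position'])]; d=[rays(mt,a)[0],rays(ms,b)[0]]
    A=np.c_[d[0],-d[1]]; t=np.linalg.lstsq(A,o[1]-o[0],rcond=None)[0]
    p,q=o[0]+t[0]*d[0],o[1]+t[1]*d[1]; return (p+q)/2,np.linalg.norm(p-q)
print('top end',tri([448.5,296],[208.5,176]))
cv2.imwrite('pics/c1.png',np.hstack([cv2.resize(T[265:330,395:475],None,fx=5,fy=5,interpolation=2),cv2.resize(S[160:250,180:250],None,fx=5,fy=5,interpolation=2)[:325]]) if 0 else np.hstack([cv2.resize(T[250:340,395:475],None,fx=5,fy=5),cv2.resize(S[160:250,180:250],None,fx=5,fy=5)]))
E
```

```text
T red [442 291  11  10  83]
T blue [214  18  31  32 311]
T blue [ 451  154   55   53 1502]
S blue [580  27  60  22 708]
S blue [594  61  46  23 720]
S blue [ 105  258   62   47 1605]
S blue [ 411  398   56   57 2056]
cup rim c [[ 638.16787749 -230.63658895   50.        ]] rest c [[ 464.56869996 -161.04615374   35.        ]]
scene cup rim [[ 635.58892553 -230.07592192   50.        ]] rest [[ 466.31133502 -158.10457114   35.        ]]
T handle 442 452 291 300
top end (array([ 467.16457766, -160.5906856 ,  108.96403895]), np.float64(4.061572743055147))
```

View pics/c1.png

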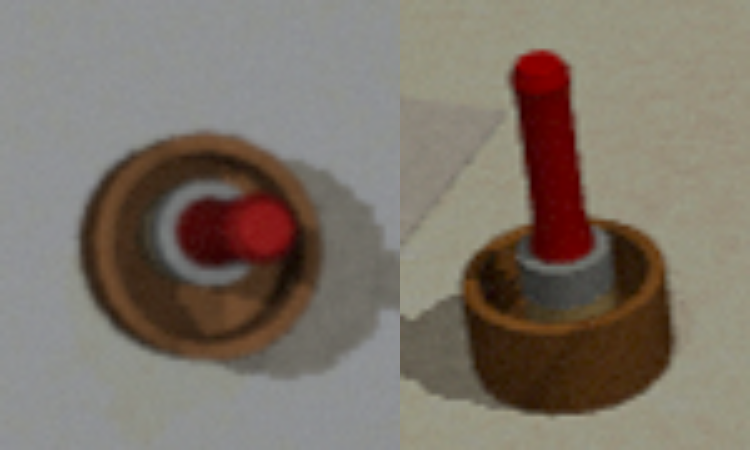

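```bash
python3 - <<'E'
from h import *
mt=imaging.camera_model('top'); ms=imaging.camera_model('scene')
print(onplane(mt,[[447.4,296]],118),onplane(mt,[[436.4,296.4]],48),onplane(ms,[[208,175]],118))
best=None
for y in np.arange(-3.1,3.1,.2):
    q=[solve_ik([x,yy,z],[np.pi,0,y]) for x,yy,z in((466,-159,200),(466,-159,64),(637,-230,72),(637,-230,200))]
    if all(a is not None for a in q):
        c=abs(q[0][5])
        if best is None or c<best[0]: best=(c,y,q)
print(best)
if best:
    bot.move_ptp([466,-159,190],[np.pi,0,best[1]])
    m=imaging.camera_model('wrist'); im=imaging.capture('wrist'); cv2.imwrite('pics/w1.png',im); s=bot.get_state(); print(m,s['t'],s['tcp_pos'])
E
```

```text
[[ 467.3288986  -159.13375873  118.        ]] [[ 468.19091546 -159.17100338   48.        ]] [[ 479.75821696 -155.75200168  118.        ]]
(np.float64(0.03726334979985735), np.float64(2.700000000000005), [array([-0.478856  ,  0.24532077, -0.38918411,  0.93629145,  0.        ,
       -0.03726335]), array([-0.478856  ,  0.40851435, -0.56125869,  0.60102328,  0.        ,
       -0.03726335]), array([-0.45538996,  0.686724  , -0.02352868,  0.86054364,  0.        ,
       -0.01379731]), array([-0.45538996,  0.58570884,  0.13780503,  1.12289252,  0.        ,
       -0.01379731])])
{'K': array([[371.64829954,   0.        , 317.90969156],
       [  0.        , 371.64829954, 240.39291947],
       [  0.        ,   0.        ,   1.        ]]), 'position': array([ 391.54808267, -125.14443747,  332.46363129]), 'rotation': array([-3.23979488e-01, -2.97407834e-04,  1.13051069e+00])} 2.875 [ 466.23754125 -158.33651414  190.03901264]
```

View pics/w1.png

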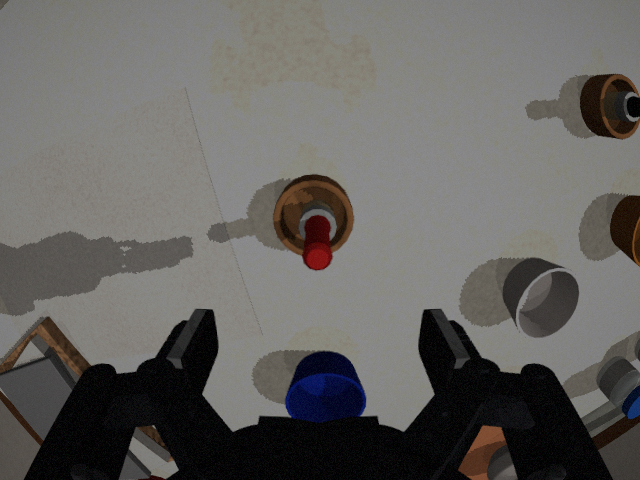

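Wrist view: handle top at (317,257), rest rim centre (314,214), cup rim centre about (326,393). The fingers straddle the brush.

```bash
python3 - <<'E'
from h import *
m=imaging.camera_model('wrist'); 
for n,p,z in(('top',[317.5,257],118),('collar',[318,223],48),('rest',[314,214],35),('cup',[326,394],50)): print(n,onplane(m,p,z,True))
s=bot.get_state();r=R.from_euler('xyz',s['orientation'])
print(r.as_matrix()[:,1])
E
```

```text
top [[ 466.42378222 -160.62111068  118.        ]]
collar [[ 464.83132775 -159.49238385   48.        ]]
rest [[ 459.77363433 -160.75566595   35.        ]]
cup [[ 627.11377803 -227.09104666   50.        ]]
[4.26209173e-01 9.04624628e-01 1.55307186e-04]
```

```bash
python3 - <<'E'
from h import *
bot.movel([466.8,-160,64],max_speed=120,threshold=8)
print(bot.get_state()['tcp_pos'],bot.get_state()['contact_force'])
bot.grip(0.0,35); s=bot.get_state(); print('grip',s['opening'],s['contact_force'],s['tcp_pos'])
bot.movel([466.8,-160,170],max_speed=100)
s=bot.get_state(); print(s['t'],s['opening'],s['contact_force'],s['tcp_pos'])
m=imaging.camera_model('wrist'); w=imaging.capture('wrist'); t=imaging.capture('top'); sc=imaging.capture('scene')
cv2.imwrite('pics/w2.png',w); cv2.imwrite('pics/t2.png',t); cv2.imwrite('pics/s2.png',sc)
cv2.imwrite('pics/c2.png',np.hstack([cv2.resize(w[120:440,200:440],(450,600)),cv2.resize(sc[120:330,90:210+0],(343,600))]))
E
```

```text
[ 467.31499743 -160.24066255   64.57671035] [-0.84191358 -0.65238518 -0.27939286]
grip 0.20010411817824236 [-0.17029254 -0.88717296  1.45216727] [ 466.8954244  -160.05598883   64.1479169 ]
5.9083 0.20053392905598996 [-0.7259391  -0.23534405 -0.22316272] [ 466.33562791 -159.75375545  169.37347779]
```

View pics/c2.png

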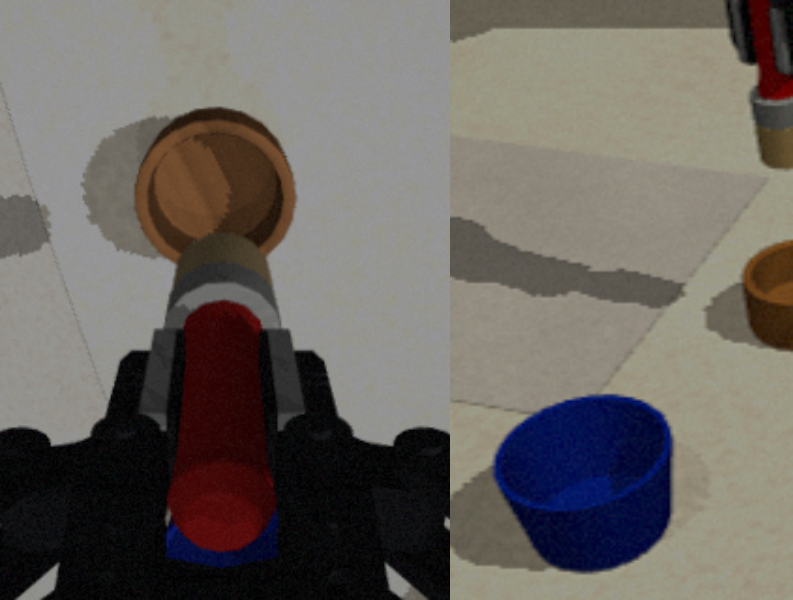

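View pics/s2.png

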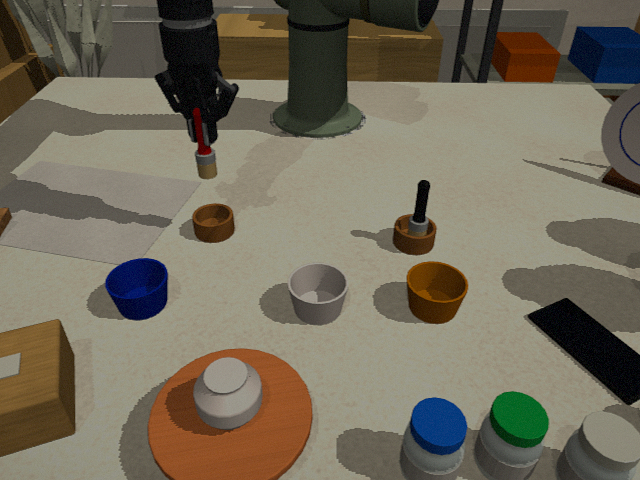

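The brush is held upright, the rest is empty at (214,222), and the cup hasn't moved. Next is the dip, at cup centre (637,-230).

```bash
python3 - <<'E'
from h import *
bot.movel([637,-230,170],max_speed=130)
print(bot.movel([637,-230,70],max_speed=80,threshold=6))
s=bot.get_state(); print(s['t'],s['opening'],s['contact_force'],s['tcp_pos'])
bot.dwell(0.4)
sc=imaging.capture('scene')
bot.movel([637,-230,170],max_speed=100); bot.dwell(0.2)
bot.movel([466.8,-160,170],max_speed=130)
s=bot.get_state(); print(s['t'],s['opening'],s['contact_force'],s['tcp_pos'])
w=imaging.capture('wrist'); s2=imaging.capture('scene')
cv2.imwrite('pics/c3.png',np.vstack([np.hstack([cv2.resize(sc[160:340,60:260],(400,300)),cv2.resize(s2[100:340,60:260],(300,300))]),cv2.resize(w[120:440,120:520+0],(700,300))]))
cv2.imwrite('pics/w3.png',w)
print('wrist diff',np.abs(cv2.imread('pics/w2.png').astype(int)-w)[120:430,200:440].mean())
E
```

```text
False
9.025 0.19523449974943716 [0.69618702 0.17377595 0.23597498] [ 637.48304607 -230.2371536    70.70781753]
12.3917 0.2012598914554655 [-0.26340605 -0.01683741 -0.66695919] [ 467.43080194 -160.33737327  170.06575127]
wrist diff 3.7822670250896055
```

View pics/c3.png

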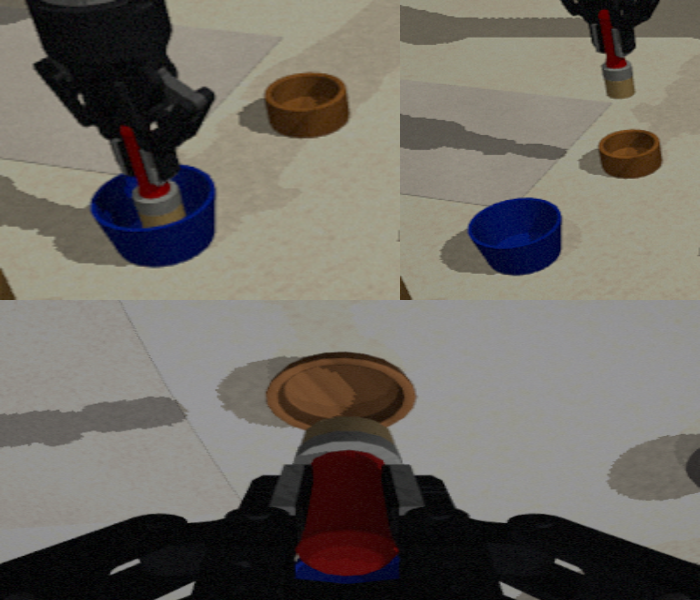

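The dip was deep and central, the cup stayed put and the brush hasn't shifted in the grip. Next I'll put it back at the pick pose.

```bash
python3 - <<'E'
from h import *
bot.movel([466.8,-160,72],max_speed=100,threshold=8)
print('touch',bot.movel([466.8,-160,62],max_speed=15,threshold=2.5))
s=bot.get_state(); print(s['t'],s['contact_force'],s['tcp_pos'])
bot.grip(0.5); bot.dwell(0.3); bot.grip(1.0)
p=bot.get_state()['tcp_pos']
bot.movel([p[0],p[1],190],max_speed=80); bot.dwell(0.5)
s=bot.get_state(); print(s['t'],s['contact_force'],s['tcp_pos'])
w=imaging.capture('wrist'); s2=imaging.capture('scene'); t=imaging.capture('top')
cv2.imwrite('pics/c4.png',np.vstack([np.hstack([cv2.resize(s2[150:330,80:260],(350,300)),cv2.resize(t[140:340,390:530],(350,300))]),cv2.resize(w[120:440,120:520+0],(700,300))]))
E
```

```text
touch True
14.1667 [-0.1582587  -0.10845853  5.0024265 ] [ 466.84210187 -160.00367021   64.11321252]
17.5667 [-0.62260051  0.51711054 -0.09874278] [ 466.24484656 -159.69584021  189.98681666]
```

View pics/c4.png

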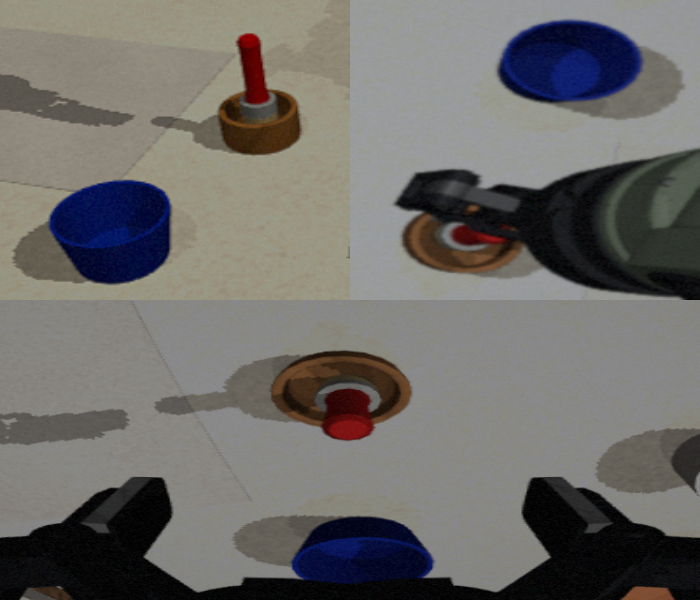

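The brush stands upright in its rest as at the start, the cup is unmoved, and the gripper is clear.

```bash
python3 -c "
from bench import bot
bot.sign_off()"
```

```text
the job is handed in; nothing more can be done
```

I took the red-handled brush out of its rest, dipped it into the blue cup and stood it back in the same rest. I let go and handed the job in at about 17.6 s on the robot's clock; the hand-in gives no verdict.

- **Dip:** By the arm's position, the bristle end was about 15 mm above the table, so roughly 35 mm below the cup's rim. The picture showed it near the centre of the cup, and there was no unexpected contact.
- **Placing:** The brush touched the rest's floor at a TCP height of 64.1 mm, the same as when I picked it up. The contact force was 5 N.
- **Last pictures:** The brush stood upright in its rest and looked as it did at the start. The cup was upright with no visible shift, and the open gripper was clear of everything. I judged these by eye and did not measure the final poses.
- **Disagreements:** The first scene-camera estimate of the handle top was about 12 mm off the top and wrist cameras. The cameras' estimates of the rest's centre differed by up to 7 mm, and of the cup's centre by up to 11 mm. I put the brush back at the same pose I picked it from, so the rest error did not matter. For the cup I used about (637, -230), where the top and scene cameras agreed to within 3 mm; the wrist camera saw only part of its rim.

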